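# Close the vial clamp and wedge its bar fast

## Robot

A 6-joint arm with a two-finger parallel gripper is mounted at the origin on a cart in front of the work surface, level with it; the furniture and walls round the work are solid. World frame = base frame: x ahead of the robot, y to its left, z up, the work surface at z = 0. Lengths are in m, angles in degrees, forces in N, time in s.
With the tool pointing down it reaches from about 0.4 to 0.825 m from the base axis. Payload 7 kg.
Tool frame: the origin (TCP) lies midway between the tips of the shut fingers; the grasp point (between the pads) lies 19 mm behind it; z points along the fingers, y is the line along which they close (so a half turn about z gives the same grasp; the last joint's range is limited). The gripper opens to 88 mm and grips with 3 to 60 N. Pads are 19 mm wide; open, the fingers measure 130 mm over their backs; the gripper's body (78 mm by 193 mm) begins 47 mm behind the grasp point.
Start: joints at [-46.633, 20.546, 0.682, 0, -70.136, -16.507], TCP at [0.305, -0.602, 0.227] pointing down, gripper open.
Joint ranges: [-176.03, 176.03], [-82.01, 121.73], [-58.28, 71.71], [-173.87, 95.51], [-174.79, -0.11], [-173.66, 173.66]. Speed limits (degrees/s): [136.94, 136.94, 172.46, 180, 180, 180].

## Interface

Orientations are given as [roll, pitch, yaw] about the fixed x, y, z axes, in that order (R = Rz(yaw) Ry(pitch) Rx(roll)).
In Python, from plant import telemetry, viewer, workorder gives the robot as it stands. The module is installed in compiled form; this text tells all that it offers.
- The arm moves only by the tool carry_out, never from a script. Its argument "rows" is a list of rows, each a list of 6 numbers: the shift along the tool's x, y, z in m, then the turn, a rotation vector about the tool's x, y, z in rad. In form: [[tx, ty, tz, ax, ay, az], ...]. A call has 1 to 8 rows; each row is the pose to reach, as a shift and turn from the pose commanded when the call began, along the tool's axes at that moment; what a row does not reach only later rows make up. A row lasts 1/8 s, in which the tool goes at most 62.5 mm and 10.7 degrees, less where a joint would pass 70% of its speed; a pose out of reach is approached as far as the arm can. A call with a gripper value outside its range is refused whole. "grip" is the gripper's target within -1 to 1 (fully open at 1, half-way at 0, shut at -1), set as the call begins (left out, the last holds). The fingers move at their own pace and stop on an object; the grip force is fixed at half the most. Time passes only in rows, so rows that repeat a pose let the fingers close. It gives the time, the measured TCP pose, the force, the opening and the grip force at its end, in the units of the state.
- telemetry.get_obs(): the state, without advancing time (a new reading comes with each control period).
- viewer.snapshot(name): name is "side" or "top" or "wrist"; returns the picture (480x640x3 uint8, red, green, blue); there is no depth.
- viewer.camera_info(name): a dict with "intrinsics" (3x3 intrinsics, pixels), "k1" (the pictures are not rectified: a ray, as slopes to the right and down, at radius r is drawn at 1 + k1 r^2 times it, then the intrinsics apply), "extrinsics" (4x4, takes a point from camera to world coordinates); the wrist camera has in their place "tool_from_camera" (4x4, takes a point from camera to tool coordinates, whose origin is the TCP and whose axes are the flange's). Camera axes: x right, y down, z forward; pixel columns grow to the right and rows downward; lengths in m; the calibration is good to about 2 mm. A picture is of the moment at which its call begins: read the wrist's pose just before it. camera_info takes no time and is no camera call.
- workorder.close_job(): hands the job in; it is judged then, once.
The state is a dict: "clock": time; "joint_pos": joint angles; "qvel": joint speeds; "tau": joint torques, N m; "tool_pos": TCP position; "orientation": TCP orientation; "force": force on the tool from outside, world axes, zero at the start; "moment": the same for the moment, N m; "opening": finger opening in m; "gripper_force": force on a finger pad.
Only numpy, scipy, OpenCV 4.12 (cv2) and the standard library are available. Lean on these libraries where they do the work, as an engineer would, in place of code of your own. Each camera call takes 0.05 s, during which the arm holds its last target. There are 200 camera calls.

## Task

Close the bench clamp on the vial: slide the clamp bar up until its rubber pad has pushed the vial snugly, upright and without squeezing it hard, into its V nest. Then push the thumb wedge along its ramp under the bridge until it jams firmly on the bar, without forcing it (stop when a push of about 15 N no longer moves it), and leave the clamp closed and let go. Leave the bottle, the other vial and the stopper round it where they are.

Things in the scene. Friction and masses are not known exactly. Their poses are not given: they have to be found in the camera images.
- clamp_base: Bench clamp, fixed to the desk: aluminium plate 90 x 310 x 10 mm (x, y, z); origin at the centre of its underside, on the desk. At its +y end stands the white V nest; along its -y part run two steel guide rails (14 mm high on the plate, 27 mm apart) between which the bar slides along y.
- nest (a point): Point on the plate's top (10 mm above the desk), 115 mm from the base origin along the base's +y: where the vial's axis stands when the vial is fully home in the V nest. The V walls are 30 mm high and open towards -y.
- bar: Loose steel clamp bar, 24 wide (x), 18 high, 170 mm long (y), about 0.3 kg, lying on the plate between the rails, 1.5 mm play each side. Origin: centre of its underside. Its +y end carries a black rubber pad (28 wide, 6 thick, 32 mm high), its -y end an upright tab. It starts 28 to 44 mm short of closed. Sliding it takes 1 to 3 N; when the vial is home it stops dead.
- pad_face (a point): Centre of the rubber pad's front face (faces +y), 85 mm from the bar's origin along y.
- bar_tab (a point): Point on the rear face (faces -y) of the bar's upright tab, 8 mm below the tab's top. The tab is 24 mm wide (x), 10 mm thick (y, reaching from this face towards +y) and its top is 50 mm above the bar's underside. Pushing here towards the base's +y closes the clamp.
- wedge: Thumb wedge, 24 mm wide (y), under the bridge roof; axes as the base's; origin on its flat underside, about 6 mm above the bar's top. Under it a shoe is screwed out by 1 to 5 mm, differently each time. Pushed to the base's +x it runs down the ramp (at most 42 mm), 3 N while free; after 3 to 28 mm the shoe meets the bar and the push rises steeply, 0.7 to 1.2 N per newton on the bar. Stays put.
- wedge_tab (a point): Point on the outer face (faces the base's -x, towards the robot) of the wedge's upright thumb tab, 14 mm below the tab's top. The tab is 28 mm wide (y), 8 mm thick (x, from this face towards +x), its foot is 40 mm below this point. Push here along the base's +x.
- vial: Sample vial with a red screw cap, 28 mm across, 58 mm high, standing upright on the plate 4 to 9 mm short of its nest. Origin: centre of its underside.
- small_bottle: Bystander: white plastic bottle with red cap, 48 mm across, 124 mm high, beyond the clamp. Origin: centre of its underside.
- capped_vial: Bystander: glass vial with a black cap, 28 mm across, 58 mm high, beside the nest end of the clamp on the robot's side. Origin: centre of its underside.
- stopper: Bystander: red-brown rubber stopper, 22 mm across, 20 mm high, beyond the clamp. Origin: centre of its underside.
- bridge: Four-post bridge standing over the bar in the middle of the plate, fixed; its sloping roof (74 x 53 mm, highest point under 72 mm above the desk) is the wedge's ramp, which falls 1 in 5 towards the base's +x. Origin: on the plate's top, over the base's origin.
There are look-alikes about, which are no part of the job. There is more than one size of the bar; the job needs the largest.

How it is judged (in metres and radians):
On the way, in this order (a step that is already met when the one before it is completed fails the run):
1. the pad has pushed the vial home into its nest, upright, with the wedge still loose (horizontal distance between vial and nest below 0.004 m and y of vial in the frame of bar below 0.1015 m and angle between vial's own z axis and vertical below 0.1 rad and contact force between wedge and bar below 1 N), for 0.2 s.
2. the wedge is jammed on the bar (presses on it with more than 5 N) and the vial is still held home (horizontal distance between vial and nest below 0.004 m and y of vial in the frame of bar below 0.1015 m and angle between vial's own z axis and vertical below 0.1 rad and contact force between wedge and bar above 5 N), for 0.3 s.
At the end, for the whole second after the job is handed in: The vial stands upright (within 0.1 rad) and its axis within 4 mm of the nest point, the pad no more than 2.5 mm from its side, the wedge presses on the bar with more than 5 N by itself, and everything is at rest (all of step 2 and linear speed of bar below 0.01 m/s and linear speed of vial below 0.02 m/s); the robot touches nothing.
It fails at once if the pad presses on the vial with more than 30 N (contact force between bar and vial above 30 N).
It fails at once if the vial is tipped by more than 0.35 rad (angle between vial's own z axis and vertical above 0.35 rad).
It fails at once if the wedge is forced: it presses on the bar with more than 38 N (contact force between wedge and bar above 38 N).
It fails at once if a bystander (bottle, other vial, stopper) is moved by more than 25 mm (distance of any of small_bottle, capped_vial, stopper from where it was at the start of the episode above 0.025 m).
It also fails if it takes over 48 s, if anything falls off the work surface, if the arm or the gripper's body presses on something with over 40 N, if the wrist force passes 120 N, or if a joint passes its speed limit or range.

## Working session

There is one attempt and no reset: what is moved stays moved. The work goes in short steps, Python scripts to look and compute and a tool call to move; the robot and the scene stay as the last step left them, time stands still between calls to the robot, and variables do not carry over. Pictures are saved under pics/ and viewed, at most 10 in all, crops included, and the job is handed in when it is done.

Besides the shell and the picture viewer there is one more tool, called after "Call:" in YAML: its name, and indented under it one key for each argument. carry_out: Moves the arm, as the interface text tells. Its arguments: {"type":"object","properties":{"rows":{"type":"array"},"grip":{"type":"number"}},"required":["rows"]}

```bash
mkdir -p pics; python3 - <<'E'
from plant import telemetry, viewer
import cv2,numpy as np
print(telemetry.get_obs())
for n in("top","side","wrist"):
    i=viewer.camera_info(n);print(n,{k:np.round(v,4).tolist() for k,v in i.items()})
    cv2.imwrite(f"pics/{n}0.png",viewer.snapshot(n)[:,:,::-1])
E
```

```text
{'clock': 0.0, 'joint_pos': array([-4.66348706e+01,  2.05928826e+01,  6.30467167e-01, -2.05769543e-02,
       -7.01345062e+01, -1.65088078e+01]), 'qvel': array([ 0.01993789, -0.07266381, -0.00193623,  0.10013636, -0.02433648,
       -0.10238995]), 'tau': array([-2.31527352e-03, -5.82722068e+01,  2.93053865e+01,  6.99752927e+00,
        6.80784593e-03, -1.58754528e-04]), 'tool_pos': array([ 0.30469562, -0.60174279,  0.22557979]), 'orientation': array([ 1.79901577e+02, -8.99852277e-03, -1.53150679e+02]), 'force': array([ 0.93202799, -0.60988105,  0.90319158]), 'moment': array([-0.0509413 , -0.00591389,  0.00045632]), 'gripper_force': 0.0, 'opening': 0.0875650388663307}
top {'intrinsics': [[449.1025, 0.0, 320.1505], [0.0, 449.1025, 237.9419], [0.0, 0.0, 1.0]], 'k1': 0.003, 'extrinsics': [[0.025, -0.9862, 0.1638, 0.4505], [-0.9996, -0.0228, 0.0155, -0.2238], [-0.0116, -0.1641, -0.9864, 0.9326], [0.0, 0.0, 0.0, 1.0]]}
side {'intrinsics': [[584.997, 0.0, 321.7784], [0.0, 584.997, 242.3218], [0.0, 0.0, 1.0]], 'k1': -0.1518, 'extrinsics': [[0.918, 0.3289, -0.2215, 0.8044], [0.3963, -0.7431, 0.5393, -0.7646], [0.0128, -0.5828, -0.8125, 0.9051], [0.0, 0.0, 0.0, 1.0]]}
wrist {'intrinsics': [[424.5822, 0.0, 319.8696], [0.0, 424.5822, 235.4205], [0.0, 0.0, 1.0]], 'k1': -0.001, 'tool_from_camera': [[0.0, -0.9547, -0.2976, 0.0796], [1.0, -0.0002, 0.0009, 0.0002], [-0.0009, -0.2976, 0.9547, -0.1595], [0.0, 0.0, 0.0, 1.0]]}
```

View pics/top0.png

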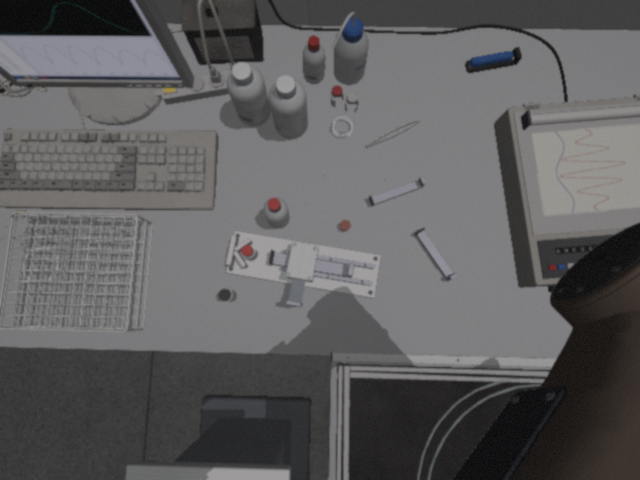

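View pics/side0.png

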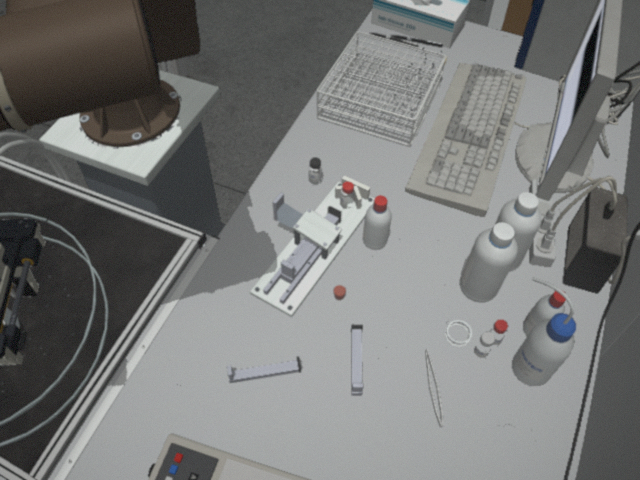

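The top view shows the white clamp plate with corners at about (230,233), (381,257), (376,297) and (225,268). The bridge is at (300,262), the wedge tab at (295,293) and the vial's red cap at (248,251). The side view shows the same clamp; the two loose bars are the look-alikes. Next I'll get a coarse pose and then take a closer wrist view.

```bash
cat > h.py <<'E'
from plant import telemetry, viewer
import cv2,numpy as np
from scipy.spatial.transform import Rotation as R
def tool():
    o=telemetry.get_obs();T=np.eye(4);T[:3,:3]=R.from_euler('xyz',o['orientation'],degrees=True).as_matrix();T[:3,3]=o['tool_pos'];return T
def cam(n,T=None):
    i=viewer.camera_info(n);E=i['extrinsics'] if n!='wrist' else T@i['tool_from_camera']
    return np.array(i['intrinsics']),np.array([i['k1'],0,0,0.]),np.array(E)
def ray(c,uv):
    K,d,E=c;p=cv2.undistortPoints(np.array([[uv]],float),K,d)[0,0]
    return E[:3,3],E[:3,:3]@np.array([p[0],p[1],1])
def onz(c,uv,z):
    o,v=ray(c,uv);return o+v*(z-o[2])/v[2]
def tri(c1,u1,c2,u2):
    o1,v1=ray(c1,u1);o2,v2=ray(c2,u2);s=np.linalg.lstsq(np.c_[v1,-v2],o2-o1,rcond=None)[0]
    a,b=o1+s[0]*v1,o2+s[1]*v2;return (a+b)/2,np.linalg.norm(a-b)
def proj(c,P):
    K,d,E=c;W=np.linalg.inv(E);return cv2.projectPoints(np.array(P,float).reshape(-1,3),cv2.Rodrigues(W[:3,:3])[0],W[:3,3],K,d)[0][:,0]
E
python3 - <<'E'
from h import *
np.set_printoptions(precision=4,suppress=True)
for n in("top","side"):
    c=cam(n);im=cv2.imread(f"pics/{n}0.png")
    P=[(230,233),(381,257),(376,297),(225,268)] if n=="top" else [(344,177),(371,190),(290,312),(252,292)]
    q=np.array([onz(c,p,.01) for p in P]);print(q[:,:2].tolist(),np.linalg.norm(np.roll(q,-1,0)-q,axis=1),q.mean(0))
E
python3 - <<'E'
from h import *
a=cv2.imread("pics/top0.png")[210:330,200:400];b=cv2.imread("pics/side0.png")[140:320,230:400]
a=cv2.resize(a,None,fx=4,fy=4,interpolation=2)
cv2.imwrite("pics/topc.png",a)
E
```

```text
[[0.6098296650147608, -0.020560536212721414], [0.5667357499019833, -0.3359309118121355], [0.48453615391354243, -0.3260010739849356], [0.5362807831101324, -0.014480306458384162]] [0.3183 0.0828 0.3158 0.0738] [ 0.5493 -0.1742  0.01  ]
[[0.5367018134868968, -0.000555674777443893], [0.5997737526752479, -0.010893265091031501], [0.5689462142083498, -0.3297225602901223], [0.49003449949571587, -0.32052584886605023]] [0.0639 0.3203 0.0794 0.3234] [ 0.5489 -0.1654  0.01  ]
```

Call:
carry_out:
  rows:
    - [-0.047,0.037,0.003,0,0,0.077]
    - [-0.094,0.073,0.006,0,0,0.154]
    - [-0.142,0.11,0.01,0,0,0.231]
    - [-0.189,0.146,0.013,0,0,0.308]
    - [-0.236,0.183,0.016,0,0,0.386]
    - [-0.284,0.22,0.02,0,0,0.463]
    - [-0.331,0.256,0.023,0,0,0.54]
    - [-0.378,0.293,0.026,0,0,0.617]
  grip: -1

```text
clock: 1.15
tool_pos: [0.5103, -0.1681, 0.2005]
orientation: [180.0, 0.0, 171.4]
force: [1.0, 0.0, -0.5]
opening: 0.0132
gripper_force: 0.0
```

Call:
carry_out:
  rows:
    - [0,0,0,0,0,0]
    - [0,0,0,0,0,0]

```text
clock: 1.4
tool_pos: [0.5096, -0.1697, 0.2004]
orientation: [-180.0, -0.0, 171.6]
force: [-0.6, -0.3, 0.5]
opening: 0.0006
gripper_force: 0.0
```

```bash
python3 - <<'E'
from h import *
T=tool();o=telemetry.get_obs();print(o['tool_pos'],o['orientation'],o['qvel'].round(2))
im=viewer.snapshot('wrist')[:,:,::-1];np.save('T1.npy',T);cv2.imwrite('pics/w1.png',im)
cv2.imwrite('pics/top1.png',viewer.snapshot('top')[:,:,::-1]);cv2.imwrite('pics/side1.png',viewer.snapshot('side')[:,:,::-1])
E
```

```text
[ 0.50963078 -0.16971258  0.20036212] [-1.79995217e+02 -3.28611477e-02  1.71604269e+02] [-1.66 -0.2  -0.02 -0.04 -0.08 -0.04]
```

View pics/w1.png

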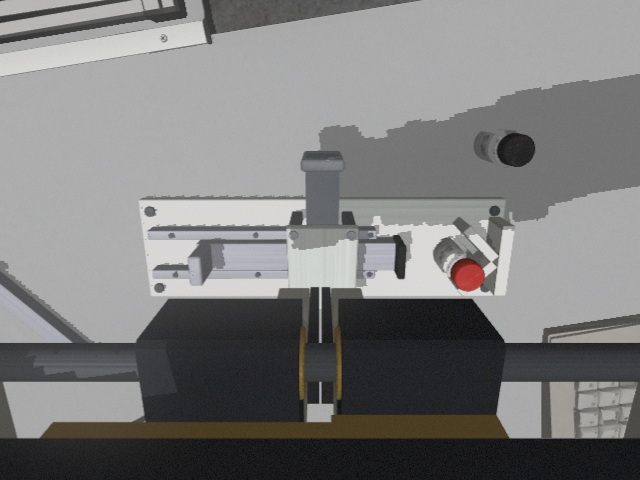

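The wrist view shows the plate with corners at (140,198), (504,198), (506,295) and (150,296). The bar tab is at (197,263), the pad at (400,257) and the vial cap at (467,275). The wedge thumb tab is at (322,160) and the capped vial at (515,149). I'll make enlarged crops to get accurate corners.

```bash
python3 - <<'E'
from h import *
a=cv2.imread("pics/w1.png")[140:300,130:330];b=cv2.imread("pics/side1.png")[150:320,240:390];t=cv2.imread("pics/top0.png")[220:310,215:395]
f=lambda i,k:cv2.convertScaleAbs(cv2.resize(i,None,fx=k,fy=k,interpolation=2),alpha=1.2,beta=10)
A=f(a,2);B=f(b,3.2)
cv2.imwrite("pics/side_c.png",f(b,3.5));cv2.imwrite("pics/w_c.png",f(a,4))
np.set_printoptions(precision=4,suppress=True)
c=cam('wrist',np.load('T1.npy'))
P=[onz(c,p,.01) for p in[(140,198),(504,198),(506,295),(150,296)]]
print(np.array(P));print([np.linalg.norm(P[i]-P[i-1]) for i in range(4)],np.mean(P,0))
E
```

```text
[[ 0.4836 -0.3174  0.01  ]
 [ 0.5283 -0.0149  0.01  ]
 [ 0.6186 -0.0148  0.01  ]
 [ 0.5724 -0.3328  0.01  ]]
[np.float64(0.09016804663542513), np.float64(0.3057735568983448), np.float64(0.09024414280959371), np.float64(0.3213586334822298)] [ 0.5507 -0.17    0.01  ]
```

View pics/side_c.png

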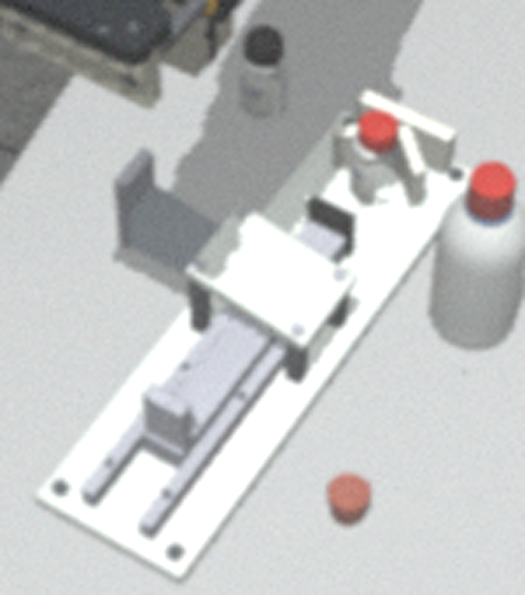

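View pics/w_c.png

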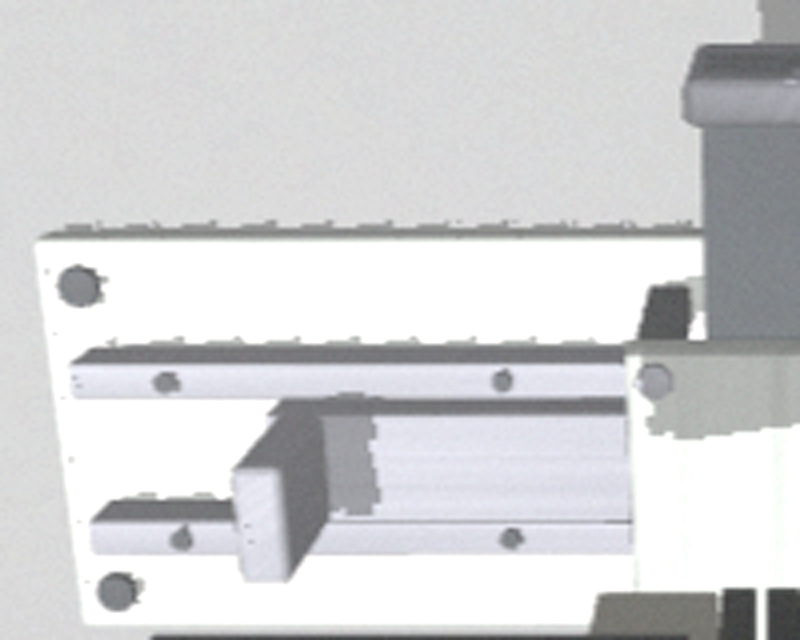

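The side crop shows the thumb tab's outer top edge running from side (273,203) to (282,194). The wrist crop shows the bar tab's rear top edge from (188.3,257.5) to (190.8,285), and the thumb tab's outer top edge at about (302,161.5) to (343.5,161.5).

```bash
python3 - <<'E'
from h import *
np.set_printoptions(precision=4,suppress=True)
w=cam('wrist',np.load('T1.npy'));s=cam('side')
print('wtab',tri(w,(302.5,161.5),s,(273,203)),tri(w,(343.5,161.5),s,(282,193.5)))
a,b,d=[onz(w,p,.06) for p in[(188.3,257.5),(190.8,285),(202.5,284)]];print('bartab',a,b,np.linalg.norm(a-b),np.linalg.norm(d-b))
im=cv2.imread('pics/w1.png').astype(int)
# right plate corner region & masks
m=((im[:,:,2]>120)&(im[:,:,1]<70)).astype(np.uint8)
n,l,st,ce=cv2.connectedComponentsWithStats(m)
for i in range(1,n):
    if st[i,4]>100: print('red',ce[i],st[i],onz(w,ce[i],.068))
mp=(im.min(2)>225).astype(np.uint8)
for r in(200,205,290,294): 
    x=np.where(mp[r])[0];x=x[(x>100)&(x<530)];print(r,x.min() if len(x) else None,x.max() if len(x) else None)
for cc in (180,220,260,400,440,480):
    y=np.where(mp[:,cc])[0];y=y[(y>150)&(y<300)];print(cc,y.min(),y.max())
y0=[(180,0),(480,0)]
print('rails/pad front z.042?',onz(w,(406,237),.042),onz(w,(406,277),.042))
E
```

```text
wtab (array([ 0.4644, -0.1736,  0.0825]), np.float64(0.0006373338970476117)) (array([ 0.4689, -0.1468,  0.0823]), np.float64(0.000805653413943282))
bartab [ 0.5256 -0.2709  0.06  ] [ 0.5478 -0.2743  0.06  ] 0.022450885119387625 0.009079484067336654
red [469.1969 276.3472] [454 264  30  27 579] [ 0.5681 -0.0652  0.068 ]
200 None None
205 None None
290 None None
294 None NoneTraceback (most recent call last):
  File "<stdin>", line 16, in <module>
    return umr_minimum(a, axis, None, out, keepdims, initial, where)
ValueError: zero-size array to reduction operation minimum which has no identity
```

Call:
carry_out:
  rows:
    - [-0.014,-0.048,0,0,0,0]
    - [-0.028,-0.095,0,0,0,0]
    - [-0.042,-0.143,0.01,0,0,0]
    - [-0.042,-0.143,0.06,0,0,0]
    - [-0.042,-0.143,0.11,0,0,0]
    - [-0.042,-0.143,0.16,0,0,0]
    - [-0.042,-0.143,0.16,0,0,0]
    - [-0.042,-0.143,0.16,0,0,0]

```text
clock: 2.55
tool_pos: [0.531, -0.3188, 0.0423]
orientation: [-180.0, 0.1, 171.5]
force: [0.3, -0.0, 0.3]
opening: 0.0008
gripper_force: 0.0
```

```bash
python3 - <<'E'
from h import *
o=telemetry.get_obs();print(o['tool_pos'],o['orientation'],o['force'])
cv2.imwrite("pics/side2.png",cv2.resize(viewer.snapshot('side')[130:330,190:410,::-1],None,fx=2.6,fy=2.6,interpolation=2))
E
```

```text
[ 0.53095939 -0.31877976  0.04231162] [-1.79955384e+02  9.23086716e-02  1.71487414e+02] [ 0.33248116 -0.01422254  0.34187071]
```

View pics/side2.png

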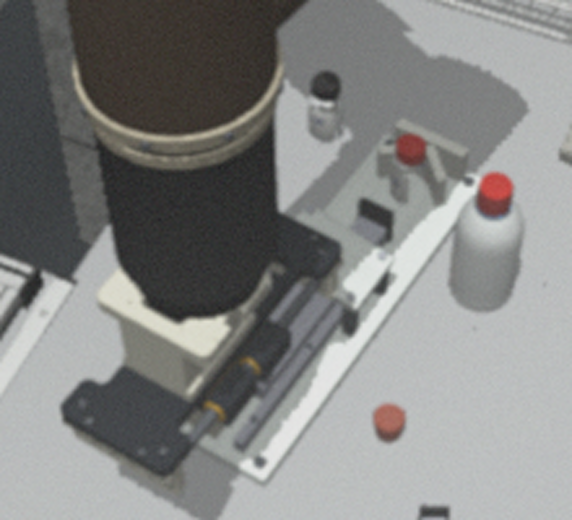

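The gripper is behind the bar tab, over the rails, and clear of everything. Now I'll advance and watch the force.

Call:
carry_out:
  rows:
    - [0,0.005,0,0,0,0]
    - [0,0.01,0,0,0,0]
    - [0,0.015,0,0,0,0]
    - [0,0.02,0,0,0,0]
    - [0,0.024,0,0,0,0]
    - [0,0.028,0,0,0,0]
    - [0,0.032,0,0,0,0]
    - [0,0.036,0,0,0,0]

```text
clock: 3.6
tool_pos: [0.5355, -0.282, 0.0405]
orientation: [-180.0, -0.0, 171.5]
force: [-0.6, -2.8, -0.5]
opening: 0.0005
gripper_force: 1.1
```

Call:
carry_out:
  rows:
    - [0,0.003,0,0,0,0]
    - [0,0.006,0,0,0,0]
    - [0,0.009,0,0,0,0]

```text
clock: 3.98
tool_pos: [0.5368, -0.273, 0.0405]
orientation: [180.0, -0.0, 171.5]
force: [0.3, -2.2, -1.5]
opening: 0.0007
gripper_force: 1.0
```

```bash
python3 - <<'E'
from h import *
o=telemetry.get_obs();print(o['tool_pos'],o['force'])
cv2.imwrite("pics/side3.png",cv2.resize(viewer.snapshot('side')[150:310,240:400,::-1],None,fx=3.5,fy=3.5,interpolation=2))
E
```

```text
[ 0.53682251 -0.27295979  0.04051885] [ 0.26058318 -2.23568177 -1.5061165 ]
```

View pics/side3.png

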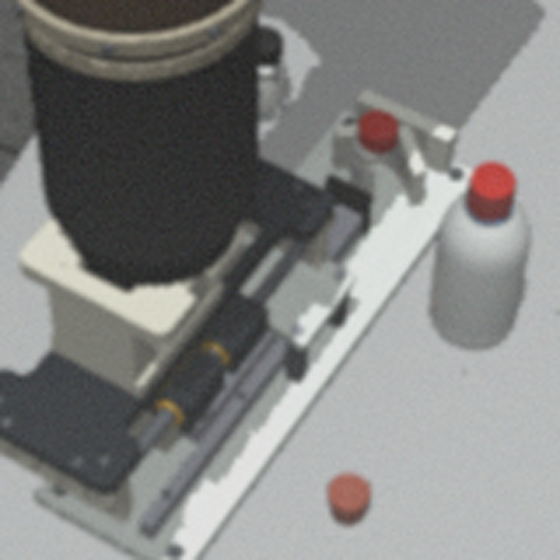

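The bar is sliding at about 2.5 N, and the pad at crop (348,205) is approaching the vial. I'll continue in finer steps.

Call:
carry_out:
  rows:
    - [0,0.002,0,0,0,0]
    - [0,0.004,0,0,0,0]
    - [0,0.006,0,0,0,0]
    - [0,0.008,0,0,0,0]

```text
clock: 4.53
tool_pos: [0.538, -0.2651, 0.0405]
orientation: [180.0, -0.0, 171.5]
force: [-0.1, -1.2, -1.1]
opening: 0.0004
gripper_force: 0.9
```

```bash
cat > look.py <<'E'
from h import *
import sys
s=cam('side');im=viewer.snapshot('side')[:,:,::-1].astype(int);cv2.imwrite(sys.argv[1],im)
m=((im[:,:,2]-im[:,:,1]>50)&(im[:,:,1]<80)).astype(np.uint8);n,l,st,ce=cv2.connectedComponentsWithStats(m)
for i in range(1,n):
    if st[i,4]>30 and 320<ce[i][0]<365 and 160<ce[i][1]<215: print('cap',ce[i],st[i,4],onz(s,ce[i],.064))
print(telemetry.get_obs()['force'],telemetry.get_obs()['tool_pos'])
E
python3 look.py pics/s4.png; python3 - <<'E'
from h import *
s=cam('side')
for f in('side1',):
    im=cv2.imread(f'pics/{f}.png').astype(int);m=((im[:,:,2]-im[:,:,1]>50)&(im[:,:,1]<80)).astype(np.uint8);n,l,st,ce=cv2.connectedComponentsWithStats(m)
    for i in range(1,n):
        if st[i,4]>30 and 320<ce[i][0]<365 and 160<ce[i][1]<215: print('start cap',ce[i],st[i,4],onz(s,ce[i],.064))
E
```

```text
cap [347.52777778 185.91666667] 72 [ 0.56755999 -0.06506836  0.064     ]
[ 0.40060695 -0.97755885 -0.59467954] [ 0.53801076 -0.2648953   0.04053121]
start cap [347.37804878 186.74390244] 82 [ 0.56807607 -0.06712481  0.064     ][ WARN:0@1.336] global loadsave.cpp:1063 imwrite_ Unsupported depth image for selected encoder is fallbacked to CV_8U.
```

Call:
carry_out:
  rows:
    - [0,0.0015,0,0,0,0]
    - [0,0.003,0,0,0,0]
    - [0,0.0045,0,0,0,0]

```text
clock: 4.95
tool_pos: [0.5387, -0.2607, 0.0405]
orientation: [-180.0, -0.0, 171.5]
force: [-0.3, -3.0, -1.9]
opening: 0.0004
gripper_force: 0.9
```

Call:
carry_out:
  rows:
    - [0,0.001,0,0,0,0]
    - [0,0.002,0,0,0,0]

```text
clock: 5.2
tool_pos: [0.539, -0.2587, 0.0405]
orientation: [180.0, -0.0, 171.5]
force: [-1.2, -1.8, -0.9]
opening: 0.0002
gripper_force: 0.9
```

```bash
python3 look.py pics/s5.png 2>/dev/null
```

```text
cap [348.54285714 184.61428571] 70 [ 0.56810568 -0.06121248  0.064     ]
[ 0.3940443  -0.53923945 -1.28313074] [ 0.53900839 -0.25862577  0.04053867]
```

Vial is moving; a few mm remain.

Call:
carry_out:
  rows:
    - [0,0.001,0,0,0,0]
    - [0,0.002,0,0,0,0]

```text
clock: 5.5
tool_pos: [0.5393, -0.2568, 0.0405]
orientation: [-180.0, -0.0, 171.5]
force: [0.0, -5.0, -0.8]
opening: 0.0003
gripper_force: 2.4
```

Call:
carry_out:
  rows:
    - [0,0.0007,0,0,0,0]
    - [0,0.0014,0,0,0,0]

```text
clock: 5.75
tool_pos: [0.5395, -0.2564, 0.0409]
orientation: [-179.9, 0.0, 171.5]
force: [-1.5, -7.9, 0.0]
opening: 0.0003
gripper_force: 3.9
```

```bash
python3 look.py pics/s6.png 2>/dev/null
```

```text
cap [348.71830986 183.77464789] 71 [ 0.56762133 -0.05909336  0.064     ]
[-0.34450493 -5.24496013 -1.09919756] [ 0.53944154 -0.25611951  0.0407994 ]
```

Call:
carry_out:
  rows:
    - [0,0.0007,0,0,0,0]
    - [0,0.0007,0,0,0,0]

```text
clock: 6.05
tool_pos: [0.5397, -0.2558, 0.0409]
orientation: [-179.9, 0.0, 171.5]
force: [-1.0, -8.2, -0.4]
opening: 0.0006
gripper_force: 4.2
```

```bash
python3 look.py pics/s7.png 2>/dev/null
```

```text
cap [348.5 183.5] 68 [ 0.56698057 -0.05861475  0.064     ]
[-0.11365422 -8.4636166   0.39826899] [ 0.53968829 -0.25576685  0.04087535]
```

Call:
carry_out:
  rows:
    - [0,0.0007,0,0,0,0]
    - [0,0.0007,0,0,0,0]
    - [0,0.0007,0,0,0,0]

```text
clock: 6.48
tool_pos: [0.5399, -0.2556, 0.0411]
orientation: [-179.9, 0.0, 171.5]
force: [-0.9, -10.8, -0.3]
opening: 0.0004
gripper_force: 5.5
```

```bash
python3 look.py pics/s8.png 2>/dev/null; python3 -c "
import cv2;im=cv2.imread('pics/s8.png');cv2.imwrite('pics/s8c.png',cv2.resize(im[160:250,300:390],None,fx=6,fy=6,interpolation=2))"
```

```text
cap [348.66666667 183.28985507] 69 [ 0.56707364 -0.05798719  0.064     ]
[ -0.60174074 -10.71258762  -1.00349329] [ 0.53990429 -0.25557911  0.04108146]
```

View pics/s8c.png

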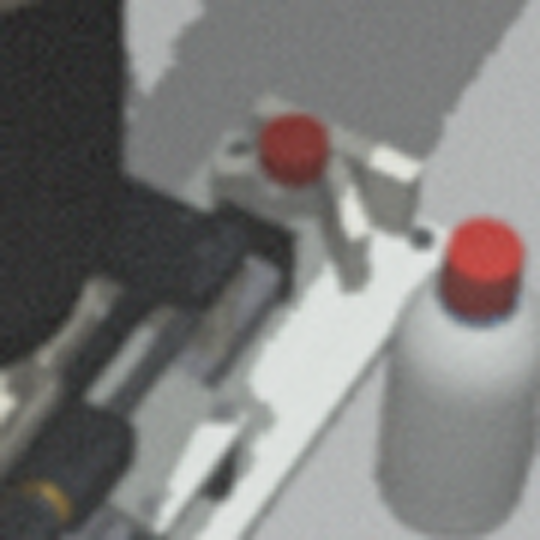

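The vial sits between the V walls with the cap at crop (295,150), and the push has risen to 10.7 N with only 0.2 mm of motion, so it is home. I'll back off and go to the thumb wedge.

Call:
carry_out:
  rows:
    - [0,-0.002,0,0,0,0]
    - [0,-0.01,0,0,0,0]
    - [0,-0.03,0,0,0,0]
    - [0,-0.03,-0.045,0,0,0]
    - [0,-0.03,-0.09,0,0,0]
    - [0.04,0.008,-0.09,0,0,0]
    - [0.08,0.045,-0.09,0,0,0]
    - [0.121,0.082,-0.09,0,0,0]

```text
clock: 7.52
tool_pos: [0.4312, -0.1549, 0.1306]
orientation: [180.0, 0.0, 171.4]
force: [0.4, 1.6, 0.8]
opening: 0.0004
gripper_force: 0.0
```

```bash
python3 look.py pics/s9.png 2>/dev/null; python3 - <<'E'
from h import *
im=cv2.imread('pics/s9.png');T=tool();np.save('T9.npy',T);w=viewer.snapshot('wrist')[:,:,::-1];cv2.imwrite('pics/w9.png',w)
cv2.imwrite('pics/v9.png',w)
E
```

```text
cap [348.43421053 184.25      ] 76 [ 0.56757293 -0.06043806  0.064     ]
[-8.80316894  4.23918022 -3.94556211] [ 0.42600459 -0.15213442  0.13012557]
```

View pics/v9.png

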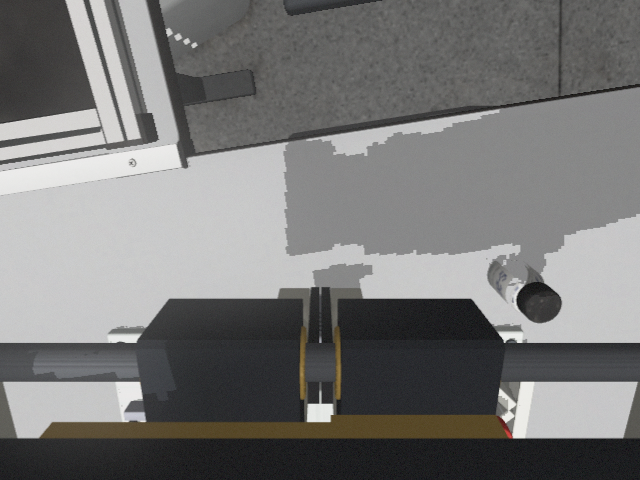

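The wrist view shows the gripper in front of the thumb tab, with the capped vial at (540,300) well clear of it. Descending.

Call:
carry_out:
  rows:
    - [0,0,0.038,0,0,0]
    - [0,0,0.075,0,0,0]
    - [0,0,0.075,0,0,0]
    - [-0.006,0,0.075,0,0,0]
    - [-0.012,0,0.075,0,0,0]
    - [-0.018,0,0.075,0,0,0]
    - [-0.018,0,0.075,0,0,0]

```text
clock: 8.5
tool_pos: [0.4508, -0.1578, 0.056]
orientation: [180.0, 0.1, 171.5]
force: [-0.2, -1.0, -0.0]
opening: 0.0003
gripper_force: 0.0
```

Call:
carry_out:
  rows:
    - [-0.0025,0,0,0,0,0]
    - [-0.005,0,0,0,0,0]
    - [-0.0075,0,0,0,0,0]

```text
clock: 8.88
tool_pos: [0.4562, -0.1587, 0.0551]
orientation: [180.0, -0.1, 171.5]
force: [-3.0, 0.7, -3.3]
opening: 0.0001
gripper_force: 1.7
```

```bash
python3 look.py pics/s10.png 2>/dev/null; python3 -c "
import cv2;im=cv2.imread('pics/s10.png');cv2.imwrite('pics/s10c.png',cv2.resize(im[120:280,240:400],None,fx=3.7,fy=3.7,interpolation=2))"
```

```text
cap [348.37662338 184.51948052] 77 [ 0.56772619 -0.06111875  0.064     ]
[-2.67102416  1.23217346 -2.6521483 ] [ 0.45655322 -0.15877831  0.05499855]
```

View pics/s10c.png

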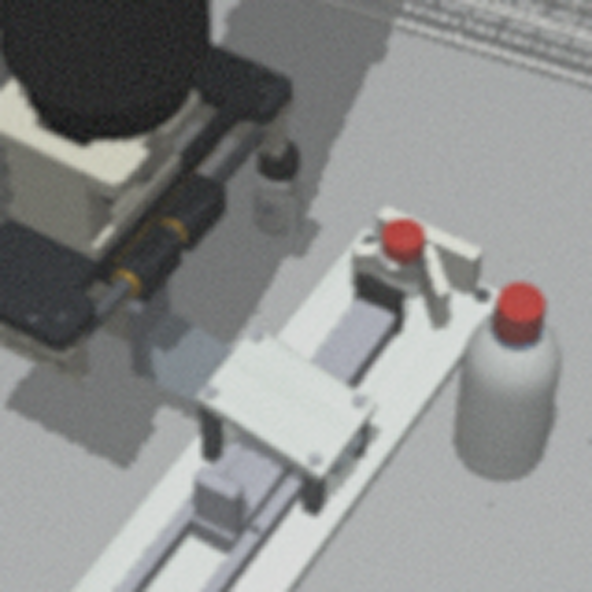

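The finger touches the thumb tab at about 3 N. The vial is upright in the V, with the pad against it at crop (380,290). Now I'll push the wedge in 3 mm steps.

Call:
carry_out:
  rows:
    - [-0.0015,0,0,0,0,0]
    - [-0.003,0,0,0,0,0]

```text
clock: 9.18
tool_pos: [0.4598, -0.1593, 0.0552]
orientation: [-180.0, -0.1, 171.5]
force: [-3.4, -0.3, -2.1]
opening: 0.0001
gripper_force: 1.7
```

Call:
carry_out:
  rows:
    - [-0.0015,0,0,0,0,0]
    - [-0.003,0,0,0,0,0]

```text
clock: 9.43
tool_pos: [0.4632, -0.1598, 0.0555]
orientation: [-180.0, -0.0, 171.5]
force: [-2.8, -0.4, -3.6]
opening: 0.0006
gripper_force: 1.7
```

Call:
carry_out:
  rows:
    - [-0.0015,0,0,0,0,0]
    - [-0.003,0,0,0,0,0]

```text
clock: 9.68
tool_pos: [0.4664, -0.1602, 0.0556]
orientation: [-180.0, 0.0, 171.5]
force: [-3.3, 1.0, -2.6]
opening: 0.0009
gripper_force: 1.6
```

Call:
carry_out:
  rows:
    - [-0.0015,0,0,0,0,0]
    - [-0.003,0,0,0,0,0]

```text
clock: 9.93
tool_pos: [0.4693, -0.1606, 0.0556]
orientation: [180.0, 0.0, 171.5]
force: [-3.3, 0.2, -2.9]
opening: 0.0007
gripper_force: 1.6
```

Call:
carry_out:
  rows:
    - [-0.0015,0,0,0,0,0]
    - [-0.003,0,0,0,0,0]

```text
clock: 10.18
tool_pos: [0.4723, -0.1611, 0.0556]
orientation: [-180.0, -0.0, 171.5]
force: [-2.5, 0.7, -3.1]
opening: 0.0004
gripper_force: 1.6
```

Call:
carry_out:
  rows:
    - [-0.0015,0,0,0,0,0]
    - [-0.003,0,0,0,0,0]

```text
clock: 10.42
tool_pos: [0.4752, -0.1615, 0.0555]
orientation: [180.0, -0.0, 171.5]
force: [-2.9, 1.2, -2.3]
opening: 0.0004
gripper_force: 1.6
```

Call:
carry_out:
  rows:
    - [-0.0015,0,0,0,0,0]
    - [-0.003,0,0,0,0,0]

```text
clock: 10.68
tool_pos: [0.4776, -0.1619, 0.0555]
orientation: [-180.0, -0.1, 171.5]
force: [-7.3, 4.1, 4.1]
opening: 0.0002
gripper_force: 4.2
```

Call:
carry_out:
  rows:
    - [-0.0006,0,0,0,0,0]
    - [-0.0006,0,0,0,0,0]

```text
clock: 10.92
tool_pos: [0.4775, -0.1619, 0.0555]
orientation: [-180.0, -0.1, 171.5]
force: [-7.1, 2.9, 2.5]
opening: 0.0009
gripper_force: 3.9
```

Call:
carry_out:
  rows:
    - [-0.0008,0,0,0,0,0]
    - [-0.0008,0,0,0,0,0]

```text
clock: 11.18
tool_pos: [0.4776, -0.1619, 0.0555]
orientation: [-180.0, -0.2, 171.5]
force: [-10.3, 3.5, 5.3]
opening: 0.0005
gripper_force: 5.2
```

Call:
carry_out:
  rows:
    - [-0.0008,0,0,0,0,0]
    - [-0.0008,0,0,0,0,0]

```text
clock: 11.42
tool_pos: [0.4777, -0.1619, 0.0555]
orientation: [-180.0, -0.3, 171.5]
force: [-13.1, 6.0, 8.8]
opening: -0.0001
gripper_force: 6.6
```

Call:
carry_out:
  rows:
    - [-0.0007,0,0,0,0,0]
    - [-0.0007,0,0,0,0,0]
    - [-0.0007,0,0,0,0,0]
    - [-0.0007,0,0,0,0,0]

```text
clock: 11.92
tool_pos: [0.4777, -0.162, 0.0555]
orientation: [-180.0, -0.3, 171.5]
force: [-15.2, 7.4, 11.2]
opening: 0.0005
gripper_force: 7.7
```

```bash
python3 look.py pics/s11.png 2>/dev/null
```

```text
cap [348.44444444 184.4691358 ] 81 [ 0.56779721 -0.06094706  0.064     ]
[-13.87956706   6.91123887  11.55923161] [ 0.47771064 -0.1619394   0.05548465]
```

The push reached about 16 N with no further motion after 21 mm of travel, so the wedge is jammed. I'll release and move back to the viewing pose to check.

Call:
carry_out:
  rows:
    - [0.002,0,0,0,0,0]
    - [0.006,0,0,0,0,0]
    - [0.04,0,0,0,0,0]
    - [0.04,0,-0.05,0,0,0]
    - [0.04,0,-0.1,0,0,0]
    - [0.02,0,-0.145,0,0,0]
    - [-0.01,-0.004,-0.145,0,0,0]
    - [-0.03,-0.004,-0.145,0,0,0]

```text
clock: 12.98
tool_pos: [0.513, -0.1711, 0.2025]
orientation: [180.0, 0.3, 171.5]
force: [-0.3, 0.1, 0.4]
opening: 0.0003
gripper_force: 0.0
```

Call:
carry_out:
  rows:
    - [0,0,0,0,0,0]
    - [0,0,0,0,0,0]
    - [0,0,0,0,0,0]

```text
clock: 13.35
tool_pos: [0.5098, -0.1707, 0.2008]
orientation: [180.0, 0.0, 171.5]
force: [0.1, -1.2, 1.1]
opening: 0.0002
gripper_force: 0.0
```

```bash
python3 - <<'E'
from h import *
np.set_printoptions(precision=4,suppress=True)
T=tool();im2=viewer.snapshot('wrist')[:,:,::-1].copy();cv2.imwrite('pics/w12.png',im2)
print(telemetry.get_obs()['tool_pos'],telemetry.get_obs()['force'])
for im,t in((cv2.imread('pics/w1.png'),np.load('T1.npy')),(im2,T)):
    im=im.astype(int);w=cam('wrist',t)
    m=((im[:,:,2]>110)&(im[:,:,1]<70)).astype(np.uint8);n,l,st,ce=cv2.connectedComponentsWithStats(m)
    for i in range(1,n):
        if st[i,4]>200: print('cap',ce[i],st[i],onz(w,ce[i],.066))
    # pad: very dark blob
    m=((im.max(2)<60)).astype(np.uint8);m[290:]=0;n,l,st,ce=cv2.connectedComponentsWithStats(m)
    for i in range(1,n):
        if st[i,4]>150 and 340<ce[i][0]<560 : x,y,a,b,_=st[i];print('dark',st[i],onz(w,(x+a,y+b/2),.042))
E
```

```text
[ 0.5098 -0.1707  0.2009] [ 0.1407 -0.2206  0.2539]
cap [468.8353 276.1963] [454 264  30  27 601] [ 0.5689 -0.0648  0.066 ]
dark [ 497  133   38   34 1001] [ 0.4863 -0.0046  0.042 ]
dark [393 235  13  43 376] [ 0.5559 -0.1061  0.042 ]
cap [478.8479 273.2265] [463 261  32  27 618] [ 0.5684 -0.0582  0.066 ]
dark [ 498  132   38   34 1002] [ 0.4864 -0.0046  0.042 ]
dark [435 231  17  43 451] [ 0.5586 -0.0706  0.042 ]
```

The check agrees. The vial is at (0.568, -0.058), the nest estimated from the plate edge is at (0.568, -0.058), and the pad is 14 mm from the vial's axis, so it is touching. I'm handing in the job.

```bash
python3 -c "
from plant import workorder
print(workorder.close_job())"
```

```text
the job is handed in; nothing more can be done
None
```

I closed the clamp and handed the job in; the hand-in gave no verdict. By the last wrist picture the vial is within about 1 mm of the nest with the pad against it, and the wedge stopped moving at a push of about 16 N after 21 mm of travel. The gripper is clear of the clamp.

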